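# Roll the blown fuse out of its clips on the bench turntable

## Robot

A 6-joint arm with a two-finger parallel gripper is mounted at the origin on the work surface. World frame = base frame: x ahead of the robot, y to its left, z up, the work surface at z = 0. Lengths are in m, angles in rad, forces in N, time in s.
With the tool pointing down it reaches from about 0.325 to 0.775 m from the base axis. Payload 9.3 kg.
Tool frame: the origin (TCP) lies midway between the tips of the shut fingers; the grasp point (between the pads) lies 19 mm behind it; z points along the fingers, y is the direction in which the jaws open and shut (so a half turn about z gives the same grasp; the last joint's range is limited). The gripper opens to 85 mm and grips with 20 to 120 N. Pads are 22 mm wide; open, the fingers measure 114 mm over their backs; the gripper's body (76 mm by 85 mm) begins 54 mm behind the grasp point. The pads swing forward as they close: fully open they stand 13 mm farther back than shut.
Start: joints at [0.976, 0.259, 0.021, 1.334, 0, 1.418], TCP at [0.235, 0.497, 0.231] pointing down, gripper open.
Joint ranges: [-3.04, 3.04], [-0.91, 1.82], [-1.04, 1.36], [-1.92, 1.95], [-1.52, 1.45], [-3.14, 3.14]. Speed limits (rad/s): [2.22, 2.22, 2.79, 3.14, 3.14, 3.14].

## Interface

Orientations are given as a rotation vector (axis times angle).
In Python, from plant import get_obs, grab_frame, close_job gives the robot as it stands.
- The arm moves only by the shell command python3 -m jog 'ROWS' [OPENING] [FORCE]. ROWS is JSON, a list that holds one entry, the list of rows, each a list of 4 numbers: the shift along the tool's x, y, z in m, then the turn about the tool's z in rad. In form: [[[tx, ty, tz, yaw], ...]]. A call has 1 to 5 rows; each row shifts and turns the pose as measured when the row begins, along the tool's axes as they then stand; what a row does not reach is not made up. A row lasts 1/8 s, in which the tool goes at most 62.5 mm and 10.7 degrees, less where a joint would pass 70% of its speed; a pose out of reach is approached as far as the arm can. A call with a gripper value outside its range is refused whole. OPENING is the opening, from 0 (shut) to 1 (fully open), set as the call begins (- or left out, the last holds). The fingers move at their own pace and stop on an object; FORCE is the grip in N (left out, the last holds). Time passes only in rows, so rows that do not move let the fingers close. It gives the time, the measured TCP pose, the force and the opening at its end, in the units of the state.
- get_obs(): the state, without advancing time (a new reading comes with each control period).
- grab_frame(name): name is "scene" or "top"; returns a dict with "pixels" (480x640x3 uint8, red, green, blue), "fx", "fy", "cx", "cy" (pixels), "T" (4x4, takes a point from camera to world coordinates). Camera axes: x right, y down, z forward; pixel columns grow to the right and rows downward; lengths in m; the calibration is good to about 2 mm. A picture is of the moment at which its call begins. There is no depth.
- close_job(): hands the job in, once; it reports no verdict.
The state is a dict: "time": time; "q": joint angles; "qd": joint speeds; "effort": joint torques, N m; "eef_pos": TCP position; "tool_rot": TCP orientation; "contact_force": force on the tool from outside, world axes, zero at the start; "torque": the same for the moment, N m; "width": finger opening in m.
Only numpy, scipy, OpenCV 4.12 (cv2) and the standard library are available. Lean on these libraries where they do the work, as an engineer would, in place of code of your own. Each camera call takes 0.05 s, during which the arm holds its last target.

## Task

The dark cartridge fuse with red bands has blown. Roll or slide it out sideways along its rails, through the open side of the spring jaws, without prising the jaws up by pulling it straight out; then lift it off the free-spinning turntable and lay it gently, flat on the floor of the red tray, let go of it and leave it at rest. Leave the good fuse and the other loose things on the bench where they are; the turntable may turn.

Things in the scene. Friction and masses are not known exactly. Their poses are not given: they have to be found in the camera images.
- fuse: the blown fuse, a cylinder 150 mm long, about 0.25 kg, lying level: dark barrel 36 mm in diameter over the middle 90 mm, with two red bands, and a brass cap 40 mm in diameter and 30 mm long on each end. Origin at the centre of the cylinder; its y axis runs along the cylinder (x and z turn as it rolls)
- fuse_center (a point): centre of the blown fuse, on its axis and half-way along; same axes as fuse
- jaw_center (a point): seat of the fuse: where its centre is when in the jaws, on the turntable's upright axis, 77 mm above the bench and 45 mm above the disc (264 mm across); turns with the turntable. y lies along the seated fuse, z up, -x is the open side through which the fuse rolls out. Between the clips the middle 90 mm of the fuse is open all round, with 41 mm of free height under its axis
- run_out (a point): point 50 mm from jaw_center towards its -x, same height and axes: where the fuse's centre is when out on the rails. The seats go on level as two rails (under the brass caps only), with a stop 12 mm high that halts the fuse 63 mm out; from 38 mm out it is clear of the jaws and can be lifted straight up. Pushing it out takes about 10 N, rolled or slid
- clip_left (a point): middle of the copper clip at +y, on the seated fuse's axis, 58 mm from jaw_center; same axes. Each clip is 27 mm wide along y and holds a brass cap: solid seat below, solid back 21 mm behind the axis (+x), low cheek at the fuse's end, and a sprung upper jaw hinged at the back, its top 27 mm above the axis, whose rounded lip hooks down 10 to 16 mm in front of the axis (-x)
- clip_right (a point): the same for the clip at -y
- jaw_left (a joint): angle of the sprung upper jaw at +y (rad): 0 shut, grows as it is raised. The fuse rolling out raises it about 0.08 and it springs shut behind; lifting the fuse straight up would prise it far open and bend it (beyond 0.4 counts as bent)
- jaw_right (a joint): the same for the upper jaw at -y
- turntable (a joint): turn of the turntable (rad, anticlockwise from above) since the start; it spins freely at a touch, so push in line with its axis
- red_tray: red scrap tray, fixed, 240 mm (x) by 180 mm (y), 35 mm high, walls and floor 5 mm thick, open on top, empty. Origin at the centre of its underside, x along its long side. A fuse lying in it has its axis 25 mm above the bench
- blue_tray: blue tray of the same size, fixed, which holds the good fuse: not for the blown one
- spare_fuse: a good fuse of the same size with a cream barrel and green bands, lying in the blue tray; leave it there
- screwdriver: yellow-handled screwdriver, 200 mm, lying on the bench; bystander (origin at its underside)
- wrench: steel wrench, 180 mm, lying on the bench; bystander (origin at its underside)
- spray_can: standing spray can, 60 mm across, 170 mm tall; bystander (origin at its underside)
- meter: yellow hand-held test meter 160 x 80 x 38 mm lying flat; bystander (origin at its underside)
Things that resemble listed ones, but are neither listed nor needed, are in the scene too. What is shaped like the fuse but orange is not meant.

How it is judged:
On the way:
1. the blown fuse has come out of the jaws sideways, along the rails (x of fuse_center in the frame of jaw_center below -0.028 m and z of fuse_center in the frame of jaw_center between -0.012 and 0.03 m and y of fuse_center in the frame of jaw_center between -0.03 and 0.03 m), for 0.05 s.
At the end, for the whole second after the job is handed in: the blown fuse lies flat (within 7 degrees of level) on the floor of the red tray, its centre 20 to 31 mm above the tray's underside and within 95 mm (long way) and 70 mm (short way) of the tray's middle, at rest (under 20 mm/s) (x of fuse_center in the frame of red_tray between -0.095 and 0.095 m and y of fuse_center in the frame of red_tray between -0.07 and 0.07 m and z of fuse_center in the frame of red_tray between 0.02 and 0.031 m and angle between fuse_center's own y axis and vertical between 1.45 and 1.69 rad and linear speed of fuse below 0.02 m/s and angular speed of fuse below 0.5 rad/s); the robot touches nothing.
It fails at once if an upper jaw is prised open beyond 0.4 rad and bent (value of joint any of jaw_left, jaw_right above 0.4 rad).
It fails at once if the fuse is dropped or thrown into the red tray (faster than 0.9 m/s over it) (horizontal distance between fuse_center and red_tray below 0.12 m and linear speed of fuse above 0.9 m/s).
It fails at once if the good fuse or another loose thing on the bench is moved more than 30 mm (distance of any of spare_fuse, screwdriver, wrench, spray_can, meter from where it was at the start of the episode above 0.03 m).
It also fails if it takes over 42 s, if anything falls off the work surface, if the arm or the gripper's body presses on something with over 40 N, if the wrist force passes 120 N, or if a joint passes its speed limit or range.

## Working session

There is one attempt and no reset: what is moved stays moved. The work goes in short steps, Python scripts to look and compute and a shell command to move; the robot and the scene stay as the last step left them, time stands still between calls to the robot, and variables do not carry over. Pictures are saved under pics/ and viewed, and the job is handed in when it is done.

```bash
ls; mkdir -p pics
python3 - <<'E'
from plant import get_obs, grab_frame
import cv2
o=get_obs(); print(o)
for n in ("scene","top"):
    f=grab_frame(n); cv2.imwrite(f"pics/{n}0.png",f["pixels"][:,:,::-1]); print(n,f["fx"],f["fy"],f["cx"],f["cy"],f["T"])
E
```

```text
pics
{'time': 0.0, 'q': array([9.76372838e-01, 2.59209232e-01, 2.07597391e-02, 1.33371943e+00,
       6.77095426e-07, 1.41818321e+00]), 'qd': array([ 0.00033439,  0.00055314, -0.00156664, -0.00132971, -0.00231806,
        0.00061674]), 'effort': array([ 1.92291620e-03, -5.55645061e+01,  3.44530642e+01,  1.38735253e-02,
       -1.48252552e-04, -2.94936444e-05]), 'eef_pos': array([0.23501505, 0.49694277, 0.23065613]), 'tool_rot': array([-6.88253466e-01, -3.06476050e+00,  2.00669558e-03]), 'contact_force': array([ 0.77776443, -0.20165076,  0.12917185]), 'torque': array([ 0.00891248,  0.00626486, -0.05520989]), 'width': 0.08510301899766963}
scene 466.97562594888825 466.97562594888825 317.95193535135473 239.6987347950171 [[ 0.05321414  0.54574682 -0.83625873  1.61069016]
 [ 0.9984925  -0.01779817  0.05192248 -0.12441708]
 [ 0.01345265 -0.83776108 -0.54587122  0.82577754]
 [ 0.          0.          0.          1.        ]]
top 433.0915502921864 433.0915502921864 324.9928771527901 238.2215759524043 [[-0.00272887 -0.99462802  0.1034778   0.39701554]
 [-0.99968322  0.00530244  0.02460381 -0.08139414]
 [-0.02502032 -0.10337788 -0.99432741  1.16274185]
 [ 0.          0.          0.          1.        ]]
```

View pics/scene0.png

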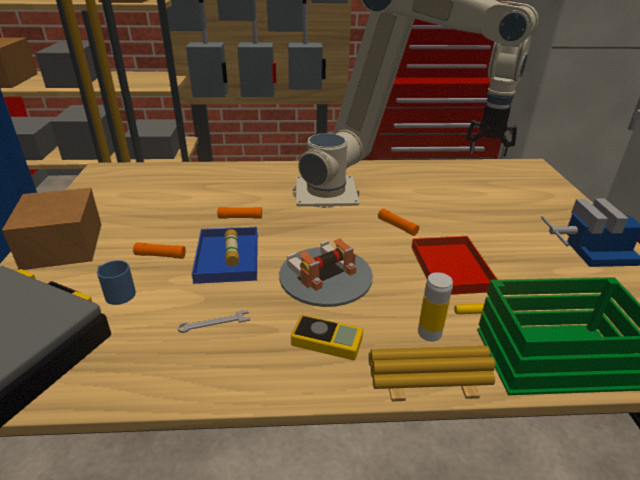

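View pics/top0.png

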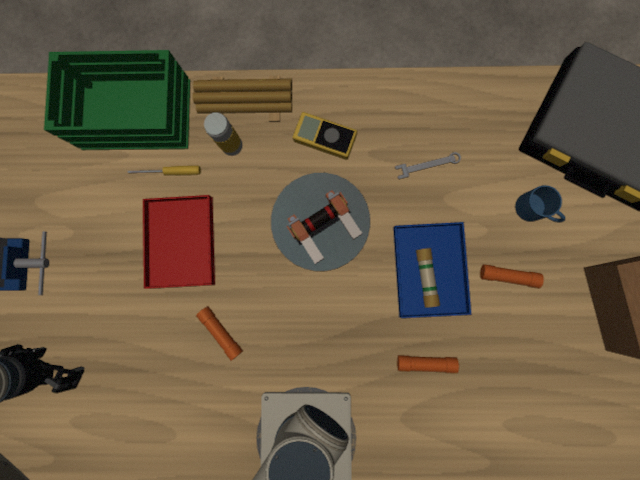

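The blown fuse is the dark barrel with red bands on the grey disc, at top view (321,220). The other fuse shapes are the cream and green one in the blue tray (428,277) and the orange ones at (219,333), (428,364) and (512,276). I'll enlarge a crop to confirm it, then measure.

```bash
cat > h.py <<'E'
import numpy as np, cv2
from plant import get_obs, grab_frame
from scipy.spatial.transform import Rotation as R
def ray(f,uv,z):
    T=np.array(f["T"]); uv=np.asarray(uv,float).reshape(-1,2)
    d=np.c_[(uv[:,0]-f["cx"])/f["fx"],(uv[:,1]-f["cy"])/f["fy"],np.ones(len(uv))]@T[:3,:3].T
    return T[:3,3]+d*((z-T[2,3])/d[:,2:3])
def proj(f,p):
    T=np.array(f["T"]); c=(np.asarray(p,float).reshape(-1,3)-T[:3,3])@T[:3,:3]
    return np.c_[f["fx"]*c[:,0]/c[:,2]+f["cx"],f["fy"]*c[:,1]/c[:,2]+f["cy"]]
def cc(m,k=4):
    n,l,s,c=cv2.connectedComponentsWithStats(m.astype(np.uint8))
    return [(s[i],c[i],l==i) for i in sorted(range(1,n),key=lambda i:-s[i,4])[:k]]
E
python3 - <<'E'
from h import *
f=grab_frame("top"); im=f["pixels"]; 
c=im[165:280,260:385]; cv2.imwrite("pics/crop0.png",cv2.resize(c,None,fx=6,fy=5.2*1,interpolation=cv2.INTER_CUBIC)[:,:,::-1])
hsv=cv2.cvtColor(im,cv2.COLOR_RGB2HSV); H,S,V=[hsv[:,:,i].astype(int) for i in range(3)]
red=((H<5)|(H>175))&(S>190)&(V>60)
for s,c,m in cc(red,5): print("red",s,c)
cop=((H>=5)&(H<=14)&(S>100)&(S<190)&(V>60)); 
for s,c,m in cc(cop,6): print("cop",s,c,ray(f,c,.1)[0])
# disc: low saturation grey
g=(S<70)&(V>60)&(V<150)
for s,c,m in cc(g,6):
    if abs(c[0]-321)<20 and abs(c[1]-221)<20:
        cn,_=cv2.findContours(m.astype(np.uint8),cv2.RETR_EXTERNAL,cv2.CHAIN_APPROX_NONE)
        P=ray(f,max(cn,key=len).reshape(-1,2),.032)[:,:2]
        (cx,cy),r=cv2.minEnclosingCircle(P.astype(np.float32)); print("disc",s,c,cx,cy,r)
# red tray: 
m=cc(red,1)[0][2]
cn,_=cv2.findContours(m.astype(np.uint8),cv2.RETR_EXTERNAL,cv2.CHAIN_APPROX_NONE)
q=max(cn,key=len).reshape(-1,2).astype(np.float32)
P=ray(f,q,.035)[:,:2].astype(np.float32); print("tray",cv2.minAreaRect(P))
E
```

```text
red [ 144  196   68   92 2201] [174.24125398 236.87142208]
red [325 206   9  12  47] [329.12765957 211.65957447]
red [305 219  10  12  43] [309.44186047 224.        ]
red [154 198  19   2  25] [162.4 198.4]
red [180 245  12   7  22] [185.13636364 247.90909091]
cop [617 261  23  85 846] [631.71631206 291.78132388] [ 0.37476283 -0.78938404  0.1       ]
cop [330 192  19  23 223] [339.66367713 204.23318386] [ 0.59236936 -0.09181221  0.1       ]
cop [291 221  18  20 199] [299.68341709 230.3718593 ] [0.52748912 0.00753832 0.1       ]
cop [142 199  16  90 131] [143.35114504 248.19847328] [0.48506549 0.397059   0.1       ]
cop [196 306  18  31  63] [203.95238095 318.15873016] [0.31323366 0.24064856 0.1       ]
cop [214 338  29  23  52] [228.80769231 351.03846154] [0.23482752 0.1780966  0.1       ]
disc [ 271  173   99   98 5994] [319.43393393 220.88238238] 0.5613020658493042 -0.039788126945495605 0.1317209154367447
tray ((0.5095505714416504, 0.3372454047203064), (0.2361547350883484, 0.17743642628192902), 2.677231788635254)
```

View pics/crop0.png

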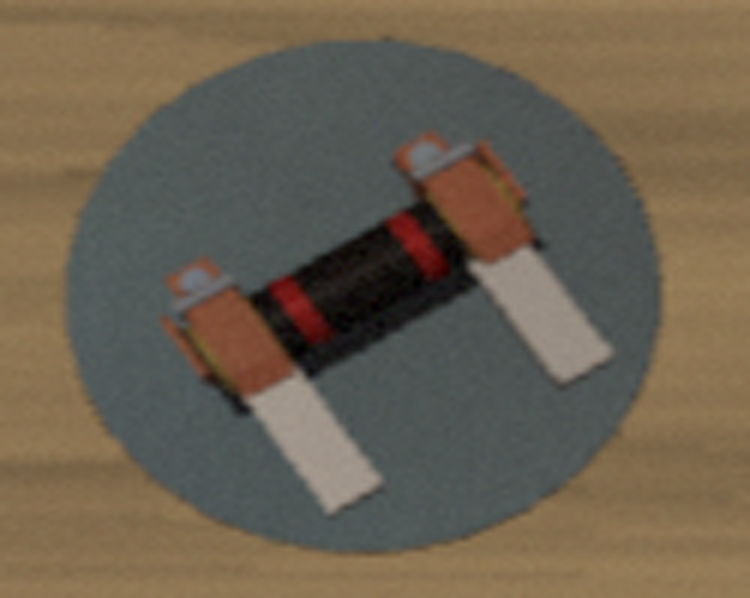

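The crop shows two red bands on a dark barrel, held in copper clips at (300,230) and (340,204). The white rails run down and to the right, towards the robot, so that is the open side. Next I'll refine the yaw and work out the moves.

Run:
```python
from h import *
f=grab_frame("top"); im=f["pixels"]; hsv=cv2.cvtColor(im,cv2.COLOR_RGB2HSV); H,S,V=[hsv[:,:,i].astype(int) for i in range(3)]
w=(V>150)&(S<60); w[:, :260]=0; w[:,385:]=0; w[:235]=w[:235]; 
for s,c,m in cc(w,4):
    if s[4]<60: continue
    p=ray(f,np.argwhere(m)[:,::-1],.057)[:,:2]; mu=p.mean(0); d=np.linalg.svd(p-mu)[2][0]
    print("rail",s,mu,np.degrees(np.arctan2(d[1],d[0]))%180)
red=((H<5)|(H>175))&(S>190)&(V>60)
B=np.array([c for s,c,m in cc(red,3)[1:]]); b=ray(f,B,.093); d=b[0]-b[1]; print("bands",b,b.mean(0),np.degrees(np.arctan2(d[1],d[0]))%180-90)
# scene view bands/triangulate
g=grab_frame("scene"); im=g["pixels"]; hsv=cv2.cvtColor(im,cv2.COLOR_RGB2HSV); H,S,V=[hsv[:,:,i].astype(int) for i in range(3)]
red=((H<5)|(H>175))&(S>190)&(V>60); red[:230]=0; red[300:]=0; red[:,:290]=0; red[:,365:]=0
for s,c,m in cc(red,4): print("scene band",s,c,ray(g,c,.09)[0])
cv2.imwrite("pics/crop1.png",cv2.resize(g["pixels"][225:310,270:380],None,fx=7,fy=7,interpolation=cv2.INTER_CUBIC)[:,:,::-1])
o=get_obs(); r=R.from_rotvec(o["tool_rot"]).as_matrix(); print(r.round(3))
```

```text
rail [302 238  21  25 223] [ 0.48281331 -0.02034494] 32.75281923254832
rail [342 214  19  23 162] [ 0.54497774 -0.11919082] 33.24690571473738
bands [[ 0.57498079 -0.06539085  0.093     ]
 [ 0.5859179   0.40261727  0.093     ]] [0.58044935 0.16861321 0.093     ] -1.3387289608337483
scene band [315 257   8  10  29] [319.20689655 260.20689655] [ 0.58505905 -0.05644453  0.09      ]
scene band [333 250   7   9  26] [336.34615385 253.5       ] [ 0.55492891 -0.00732375  0.09      ]
scene band [338 260   1   1   1] [338. 260.] [ 0.585853   -0.00550194  0.09      ]
[[-0.904  0.428 -0.   ]
 [ 0.428  0.904 -0.001]
 [ 0.    -0.001 -1.   ]]
```

View pics/crop1.png

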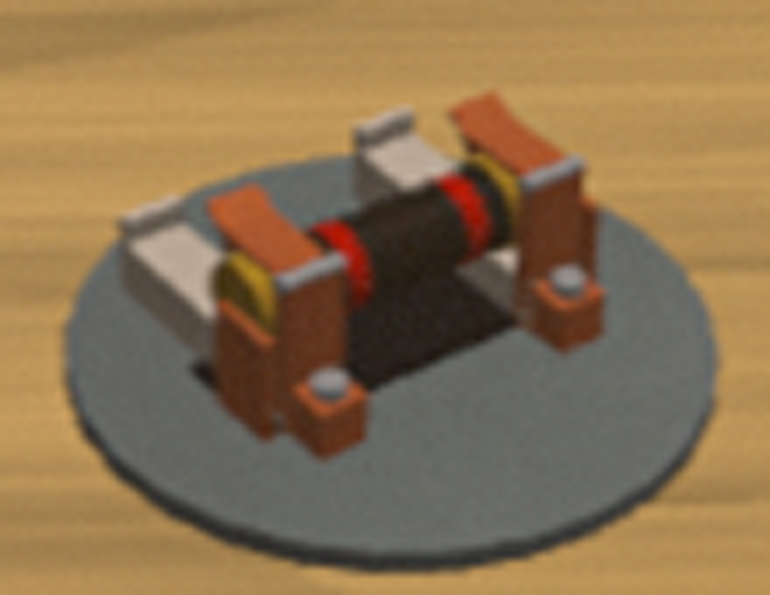

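```bash
python3 -m jog '[[[-0.05,-0.033,0,0],[-0.05,-0.033,0,0],[-0.05,-0.033,0,0],[-0.05,-0.033,0,0],[-0.05,-0.033,0,0]]]' 1 60; python3 -m jog '[[[-0.05,-0.033,0,0],[-0.05,-0.033,0,0],[-0.05,-0.033,0,0],[-0.05,-0.033,0,0],[0,0,0,0.18]]]'; python3 -m jog '[[[0,0,0,0.18],[0,0,0,0.18],[0,0,0,0]]]'
cat > go.py <<'E'
import sys
from h import *
o=get_obs(); x,y,z,h=map(float,sys.argv[1:5])  # target xyz, tool-y heading deg
r=R.from_rotvec(o["tool_rot"]).as_matrix(); d=np.array([x,y,z])-o["eef_pos"]
hd=np.degrees(np.arctan2(r[1,1],r[0,1])); t=np.radians((hd-h+180)%360-180)
print("t",round(o["time"],2),"pos",o["eef_pos"].round(4),"head",hd.round(2),"tooldelta",(d@r).round(4),"turn",t.round(3),"F",o["contact_force"].round(1),"w",round(o["width"],4),"tilt",r[:,2].round(3),"q",np.round(o["q"],2))
E
python3 go.py .561 -.040 .23 33
```

```text
time: 0.88
eef_pos: [0.3931, 0.2376, 0.2301]
tool_rot: [0.675, 3.068, -0.001]
contact_force: [2.2, 0.2, 0.0]
width: 0.0851
time: 1.5
eef_pos: [0.5239, 0.0226, 0.23]
tool_rot: [0.958, 2.991, 0.0]
contact_force: [-0.6, 0.7, -0.4]
width: 0.0852
time: 1.88
eef_pos: [0.5242, 0.0208, 0.2292]
tool_rot: [-1.498, -2.761, 0.0]
contact_force: [0.3, -0.8, -0.1]
width: 0.0852
t 1.88 pos [0.5242 0.0208 0.2292] head 33.05 tooldelta [-0.071  -0.0023 -0.0008] turn 0.001 F [ 0.3 -0.8 -0.1] w 0.0852 tilt [-0. -0. -1.] q [-0.12  0.22 -0.04  1.31 -0.    0.87]
```

```bash
python3 -m jog '[[[-0.036,-0.001,0,0],[-0.036,-0.001,0,0],[0,0,0.04,0],[0,0,0.02,0],[0,0,0,0]]]'; python3 go.py .561 -.040 .054 33
python3 - <<'E'
from h import *
for n in("scene","top"):
    f=grab_frame(n); u=proj(f,[.561,-.04,.1])[0].astype(int); print(u)
    c=f["pixels"][u[1]-60:u[1]+60,u[0]-75:u[0]+75]; cv2.imwrite(f"pics/{n}2.png",cv2.resize(c,None,fx=5,fy=5,interpolation=cv2.INTER_CUBIC)[:,:,::-1])
E
```

```text
time: 2.5
eef_pos: [0.5634, -0.0418, 0.1681]
tool_rot: [1.462, 2.779, 0.001]
contact_force: [0.0, 0.7, 0.4]
width: 0.0854
t 2.5 pos [ 0.5634 -0.0418  0.1681] head 34.5 tooldelta [ 0.0029 -0.001   0.1141] turn 0.026 F [0.  0.7 0.4] w 0.0854 tilt [ 0.001 -0.    -1.   ] q [-0.22  0.31 -0.07  1.19  0.    0.75]
[324 251]
[318 216]
```

View pics/scene2.png

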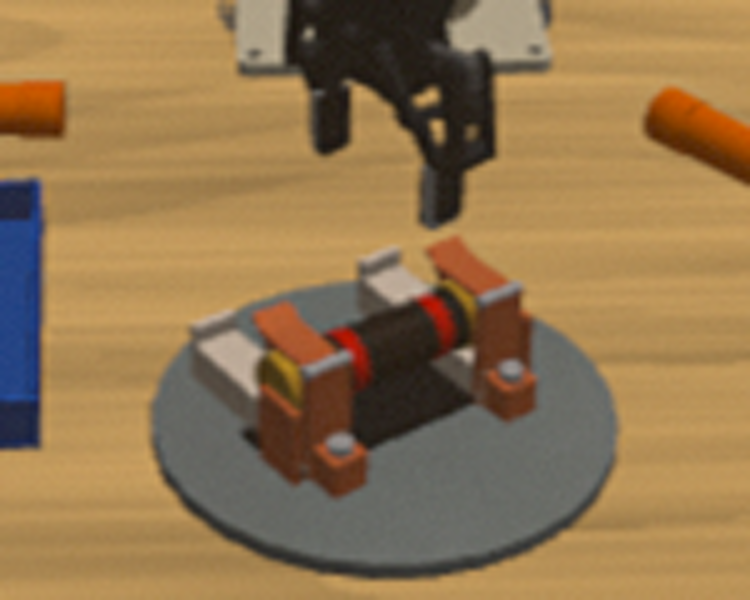

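View pics/top2.png

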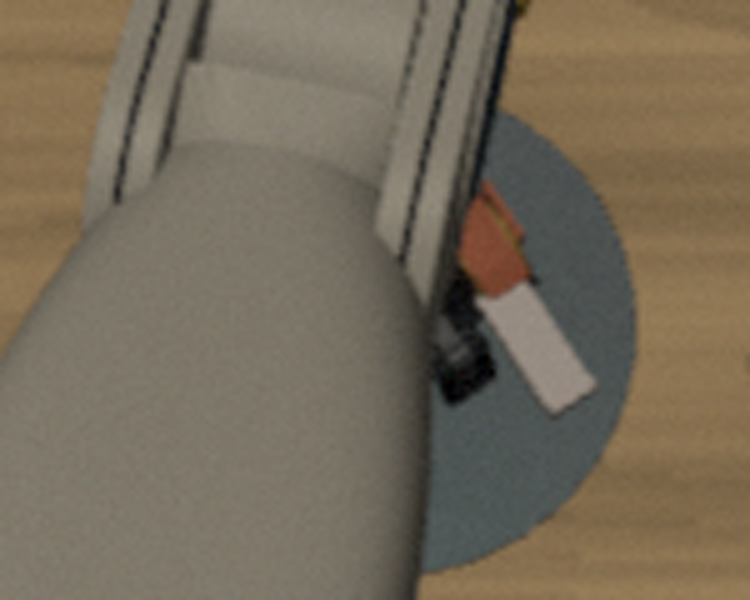

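The turntable has not moved, and the two fingers straddle the fuse across its axis. Correcting the small offset and descending.

```bash
python3 -m jog '[[[0.003,-0.001,0.02,0.026],[0,0,0.025,0],[0,0,0.025,0],[0,0,0,0]]]'; python3 go.py .561 -.040 .054 33
```

```text
time: 3.1
eef_pos: [0.5647, -0.0397, 0.1039]
tool_rot: [1.486, 2.754, 0.006]
contact_force: [-0.2, -0.3, 1.7]
width: 0.0853
t 3.1 pos [ 0.5647 -0.0397  0.1039] head 33.31 tooldelta [ 0.0022 -0.0037  0.0498] turn 0.005 F [-0.2 -0.3  1.7] w 0.0853 tilt [ 0.012 -0.003 -1.   ] q [-0.22  0.34 -0.19  1.02  0.    0.77]
```

```bash
python3 -m jog '[[[0.002,-0.003,0.017,0.0],[0,0,0.017,0],[0,0,0.015,0],[0,0,0,0]]]'; python3 go.py .561 -.040 .054 33
```

```text
time: 3.6
eef_pos: [0.5655, -0.0401, 0.0603]
tool_rot: [1.477, 2.749, 0.01]
contact_force: [-0.4, -0.1, -0.7]
width: 0.0858
t 3.6 pos [ 0.5655 -0.0401  0.0603] head 33.53 tooldelta [ 0.0026 -0.0038  0.0062] turn 0.009 F [-0.4 -0.1 -0.7] w 0.0858 tilt [ 0.021 -0.005 -1.   ] q [-0.22  0.38 -0.26  0.91  0.    0.77]
```

```bash
python3 -m jog '[[[0.002,-0.004,0.005,0.0],[0,-0.001,0.002,0],[0,0,0,0]]]'; python3 go.py .561 -.040 .054 33
python3 - <<'E'
from h import *
f=grab_frame("scene"); c=f["pixels"][190:310,250:400]; cv2.imwrite("pics/s3.png",cv2.resize(c,None,fx=5,fy=5,interpolation=cv2.INTER_CUBIC)[:,:,::-1])
E
```

```text
time: 3.98
eef_pos: [0.5609, -0.0415, 0.0546]
tool_rot: [1.475, 2.747, 0.01]
contact_force: [0.6, 0.1, 0.2]
width: 0.0855
t 3.98 pos [ 0.5609 -0.0415  0.0546] head 33.55 tooldelta [0.0012 0.0009 0.0006] turn 0.01 F [0.6 0.1 0.2] w 0.0855 tilt [ 0.024 -0.005 -1.   ] q [-0.22  0.37 -0.29  0.89  0.    0.76]
```

View pics/s3.png

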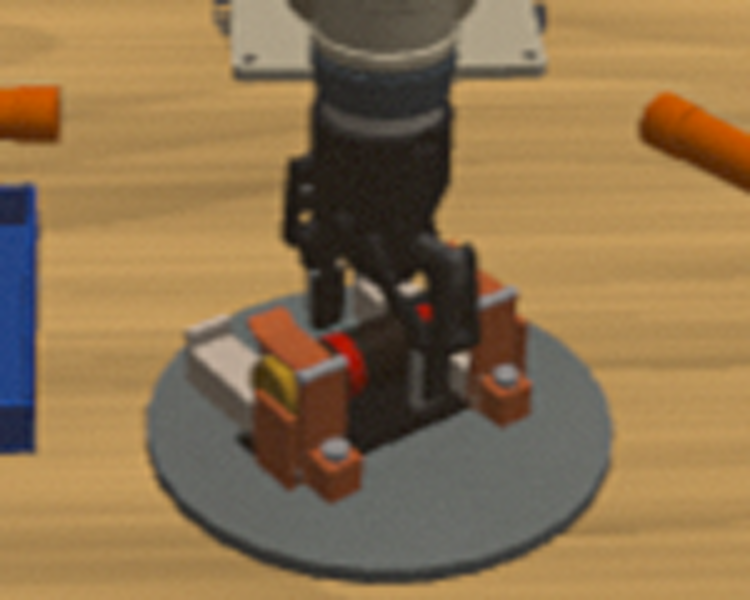

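The fingers are on either side of the barrel, between the clips and clear of them. Closing.

```bash
python3 -m jog '[[[0,0,0,0],[0,0,0,0],[0,0,0,0],[0,0,0,0],[0,0,0,0]]]' 0 60; python3 go.py .561 -.040 .054 33
```

```text
time: 4.65
eef_pos: [0.5614, -0.0415, 0.0553]
tool_rot: [1.474, 2.746, 0.011]
contact_force: [-0.6, -0.0, 0.6]
width: 0.0347
t 4.65 pos [ 0.5614 -0.0415  0.0553] head 33.55 tooldelta [0.0015 0.0005 0.0013] turn 0.01 F [-0.6 -0.   0.6] w 0.0347 tilt [ 0.025 -0.005 -1.   ] q [-0.22  0.37 -0.28  0.89  0.    0.76]
```

```bash
python3 -m jog '[[[0,-0.008,0,0],[0,-0.008,0,0],[0,-0.008,-0.0005,0]]]'; python3 go.py .5188 -.0675 .0555 33
```

```text
time: 5.03
eef_pos: [0.545, -0.053, 0.0553]
tool_rot: [1.469, 2.744, 0.023]
contact_force: [2.3, 1.6, -5.4]
width: 0.0348
t 5.03 pos [ 0.545  -0.053   0.0553] head 33.7 tooldelta [ 0.0024 -0.0298 -0.001 ] turn 0.012 F [ 2.3  1.6 -5.4] w 0.0348 tilt [ 0.033 -0.001 -0.999] q [-0.25  0.35 -0.33  0.86  0.01  0.73]
```

```bash
python3 -m jog '[[[0,-0.008,-0.0005,0],[0,-0.008,-0.0005,0],[0,-0.008,0,0],[0,-0.006,0,0],[0,0,0,0]]]'; python3 go.py .5188 -.0675 .0555 33
python3 - <<'E'
from h import *
f=grab_frame("scene"); c=f["pixels"][190:310,250:400]; cv2.imwrite("pics/s4.png",cv2.resize(c,None,fx=5,fy=5,interpolation=cv2.INTER_CUBIC)[:,:,::-1])
E
```

```text
time: 5.65
eef_pos: [0.5175, -0.0711, 0.0554]
tool_rot: [1.47, 2.744, 0.022]
contact_force: [-0.1, 0.1, -1.6]
width: 0.0346
t 5.65 pos [ 0.5175 -0.0711  0.0554] head 33.66 tooldelta [ 0.0022  0.0031 -0.0001] turn 0.011 F [-0.1  0.1 -1.6] w 0.0346 tilt [ 0.031 -0.001 -1.   ] q [-0.3   0.31 -0.39  0.85  0.01  0.68]
```

View pics/s4.png

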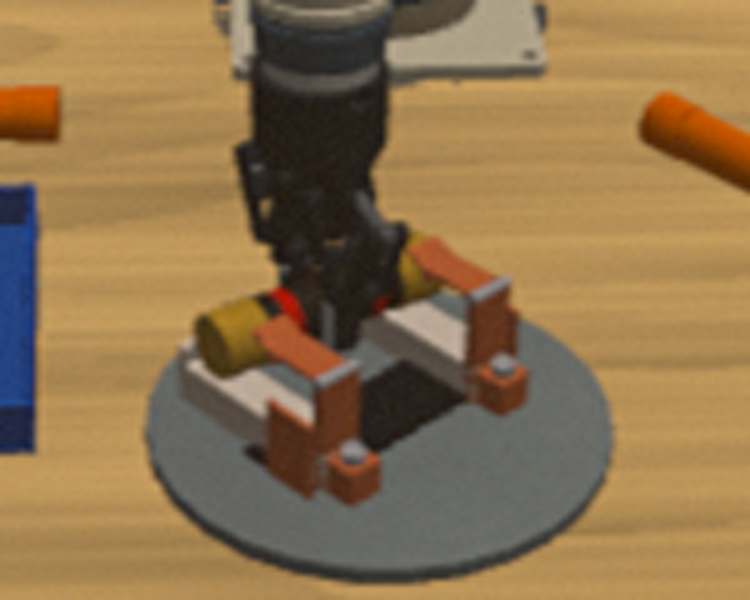

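The fuse has rolled out and lies on the rails, with its brass caps at crop (230,340) and (415,265). The upper jaws are shut behind it and the wrist force is small. Lifting it straight up.

```bash
python3 -m jog '[[[0,0,-0.01,0],[0,0,-0.02,0],[0,0,-0.03,0],[0,0,-0.03,0],[0,0,-0.03,0]]]'; python3 go.py .51 .337 .17 93
python3 - <<'E'
from h import *
f=grab_frame("scene"); c=f["pixels"][150:310,230:430]; cv2.imwrite("pics/s5.png",cv2.resize(c,None,fx=4,fy=3.75,interpolation=cv2.INTER_CUBIC)[:,:,::-1])
f=grab_frame("top"); cv2.imwrite("pics/t5.png",f["pixels"][:,:,::-1])
E
```

```text
time: 6.32
eef_pos: [0.5125, -0.0699, 0.1782]
tool_rot: [1.472, 2.75, 0.02]
contact_force: [1.0, -0.6, -2.9]
width: 0.0345
t 6.33 pos [ 0.5125 -0.0699  0.1782] head 33.71 tooldelta [0.34   0.2235 0.0084] turn -1.035 F [ 1.  -0.6 -2.9] w 0.0345 tilt [ 0.026  0.001 -1.   ] q [-0.3   0.21 -0.18  1.15  0.01  0.68]
```

View pics/s5.png

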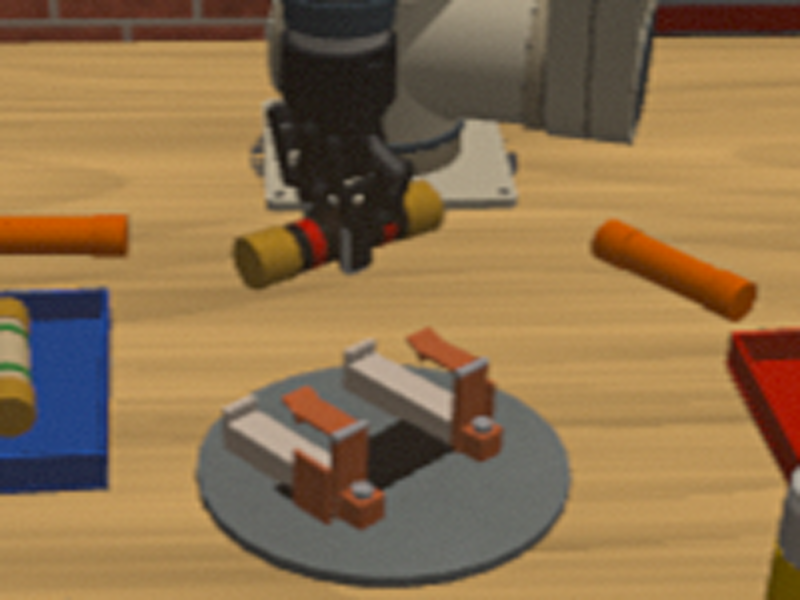

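View pics/t5.png

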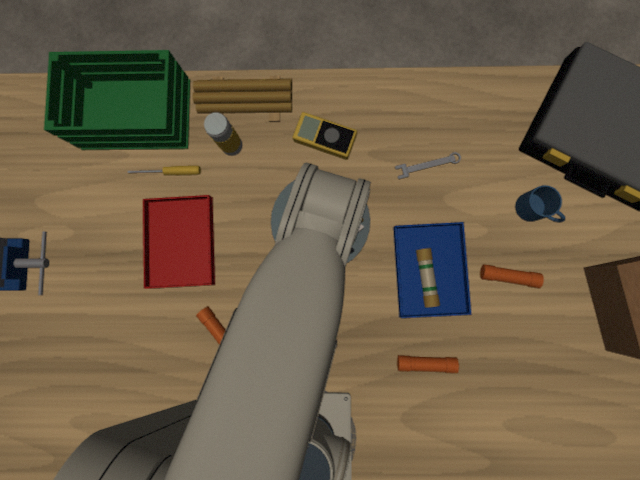

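The fuse is held level, the jaws are shut, and nothing else has moved. Carrying it to the red tray.

```bash
python3 -m jog '[[[0.034,0.0224,0,0],[0.034,0.0224,0,0],[0.034,0.0224,0,0],[0.034,0.0224,0,0],[0.034,0.0224,0,0]]]'; python3 -m jog '[[[0.034,0.0224,0,0],[0.034,0.0224,0,0],[0.034,0.0224,0,0],[0,0,0,-0.15],[0,0,0,-0.17]]]'; python3 -m jog '[[[0,0,0,-0.17],[0,0,0,-0.17],[0,0,0,-0.17],[0,0,0,-0.17],[0,0,0,0]]]'; python3 go.py .51 .337 .1 93
```

```text
time: 7.05
eef_pos: [0.5123, 0.1367, 0.1765]
tool_rot: [1.477, 2.744, 0.018]
contact_force: [1.5, -0.1, -3.0]
width: 0.0346
time: 7.68
eef_pos: [0.5092, 0.2665, 0.1704]
tool_rot: [1.003, 2.955, 0.005]
contact_force: [0.5, 0.5, -3.4]
width: 0.0347
time: 8.3
eef_pos: [0.5069, 0.2671, 0.1647]
tool_rot: [-0.078, 3.128, -0.01]
contact_force: [-0.3, -0.2, -3.6]
width: 0.0344
t 8.3 pos [0.5069 0.2671 0.1647] head 92.84 tooldelta [-0.0058  0.0701  0.0643] turn -0.003 F [-0.3 -0.2 -3.6] w 0.0344 tilt [ 0.013 -0.006 -1.   ] q [ 0.34  0.32 -0.07  1.18 -0.01  0.29]
```

```bash
python3 -m jog '[[[-0.003,0.035,0.0,0],[-0.002,0.035,0.02,0],[0,0,0.03,0],[0,0,0.03,0],[0,0,0.02,0]]]'; python3 go.py .51 .337 .02 93
python3 - <<'E'
from h import *
f=grab_frame("scene"); c=f["pixels"][190:310,370:520]; cv2.imwrite("pics/s6.png",cv2.resize(c,None,fx=5,fy=5,interpolation=cv2.INTER_CUBIC)[:,:,::-1])
E
```

```text
time: 8.93
eef_pos: [0.51, 0.3392, 0.0602]
tool_rot: [-0.041, 3.128, -0.01]
contact_force: [-0.9, -0.9, -3.0]
width: 0.0344
t 8.93 pos [0.51   0.3392 0.0602] head 91.5 tooldelta [ 0.0006 -0.002   0.0402] turn -0.026 F [-0.9 -0.9 -3. ] w 0.0344 tilt [ 0.013 -0.006 -1.   ] q [ 0.46  0.45 -0.14  0.97 -0.01  0.43]
```

View pics/s6.png

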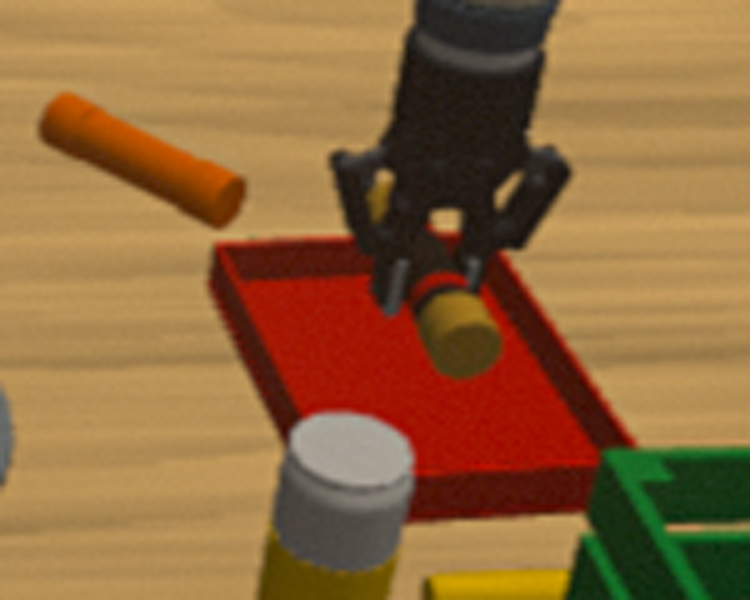

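The fuse is over the tray, lined up with the tray's long side. Lowering it gently.

```bash
python3 -m jog '[[[0,0,0.018,0],[0,0,0.016,0],[0,0,0.008,0],[0,0,0.005,0]]]'; python3 go.py .51 .337 .004 93;  python3 -m jog '[[[0,0,0.004,0],[0,0,0.002,0],[0,0,0,0]]]'; python3 go.py .51 .337 .004 93
```

```text
time: 9.48
eef_pos: [0.5096, 0.3384, 0.009]
tool_rot: [-0.027, 3.132, -0.012]
contact_force: [-0.5, -0.7, -3.6]
width: 0.0343
t 9.47 pos [0.5096 0.3384 0.009 ] head 91.0 tooldelta [-0.0004 -0.0014  0.0051] turn -0.035 F [-0.5 -0.7 -3.6] w 0.0343 tilt [ 0.01  -0.008 -1.   ] q [ 0.45  0.5  -0.2   0.86 -0.01  0.44]
time: 9.85
eef_pos: [0.5102, 0.3387, 0.005]
tool_rot: [-0.026, 3.129, -0.01]
contact_force: [0.1, 0.4, -3.2]
width: 0.0344
t 9.85 pos [0.5102 0.3387 0.005 ] head 90.96 tooldelta [ 0.0002 -0.0017  0.001 ] turn -0.036 F [ 0.1  0.4 -3.2] w 0.0344 tilt [ 0.012 -0.006 -1.   ] q [ 0.45  0.51 -0.21  0.85 -0.01  0.44]
```

```bash
python3 -m jog '[[[0,0,0.0015,0],[0,0,0.001,0],[0,0,0,0]]]'; python3 go.py .51 .337 .004 93;  python3 -m jog '[[[0,0,0.001,0],[0,0,0.0,0]]]'; python3 go.py .51 .337 .004 93
```

```text
time: 10.22
eef_pos: [0.5106, 0.339, 0.0047]
tool_rot: [-0.026, 3.127, -0.008]
contact_force: [0.2, 0.1, -2.3]
width: 0.0346
t 10.22 pos [0.5106 0.339  0.0047] head 90.96 tooldelta [ 0.0007 -0.0019  0.0007] turn -0.036 F [ 0.2  0.1 -2.3] w 0.0346 tilt [ 0.014 -0.005 -1.   ] q [ 0.45  0.5  -0.21  0.85 -0.01  0.44]
time: 10.48
eef_pos: [0.5108, 0.3391, 0.0045]
tool_rot: [-0.026, 3.126, -0.008]
contact_force: [-0.9, -1.4, -1.2]
width: 0.0345
t 10.47 pos [0.5108 0.3391 0.0045] head 90.96 tooldelta [ 0.0008 -0.0021  0.0005] turn -0.036 F [-0.9 -1.4 -1.2] w 0.0345 tilt [ 0.015 -0.005 -1.   ] q [ 0.45  0.5  -0.21  0.85 -0.01  0.44]
```

The load on the wrist is dropping, so the fuse is touching the floor at the height it should. Letting go.

```bash
python3 -m jog '[[[0,0,0,0],[0,0,0,0],[0,0,0,0],[0,0,0,0]]]' 1; python3 -m jog '[[[0,0,-0.01,0],[0,0,-0.02,0],[0,0,-0.03,0],[0,0,-0.04,0],[0,0,-0.04,0]]]';python3 -m jog '[[[0,-0.05,-0.03,0],[0,-0.05,0,0],[0,-0.05,0,0],[0,-0.05,0,0],[0,0,0,0]]]'; python3 go.py .51 .337 .004 93
python3 - <<'E'
from h import *
f=grab_frame("scene"); cv2.imwrite("pics/s7.png",f["pixels"][:,:,::-1])
f=grab_frame("top"); cv2.imwrite("pics/t7.png",f["pixels"][:,:,::-1])
E
```

```text
time: 10.98
eef_pos: [0.5116, 0.3395, 0.0044]
tool_rot: [-0.026, 3.125, -0.007]
contact_force: [0.1, 0.6, -0.1]
width: 0.0851
time: 11.6
eef_pos: [0.5079, 0.3394, 0.1479]
tool_rot: [-0.026, 3.13, -0.01]
contact_force: [0.4, 1.4, -0.1]
width: 0.0847
time: 12.22
eef_pos: [0.5125, 0.1353, 0.188]
tool_rot: [-0.03, 3.118, -0.006]
contact_force: [0.4, 0.8, 0.8]
width: 0.0853
t 12.22 pos [0.5125 0.1353 0.188 ] head 91.08 tooldelta [0.0031 0.2024 0.1832] turn -0.033 F [0.4 0.8 0.8] w 0.0853 tilt [ 0.024 -0.004 -1.   ] q [ 0.1   0.23 -0.13  1.19 -0.01  0.08]
```

View pics/s7.png

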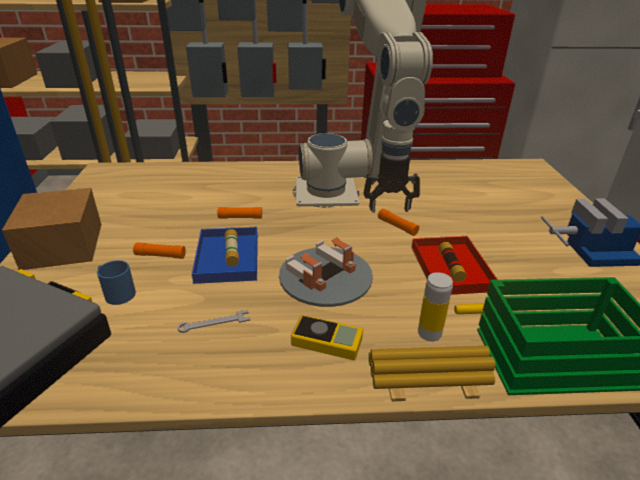

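View pics/t7.png

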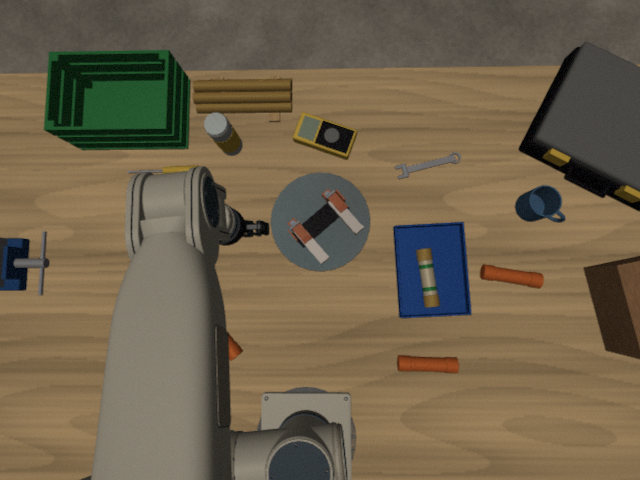

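The fuse lies in the red tray at scene (452,260). Now I'll check where it is, whether it is still, and whether the other loose things stayed put.

```bash
cat > chk.py <<'E'
from h import *
f=grab_frame("scene"); im=f["pixels"][235:292,412:500]
hsv=cv2.cvtColor(im,cv2.COLOR_RGB2HSV); H,S,V=[hsv[:,:,i].astype(int) for i in range(3)]
br=(H>14)&(H<30)&(S>120)&(V>50); br[40:, :25]=0
C=[]
for s,c,m in cc(br,4): 
    if s[4]>15: print(s+[412,235,0,0,0],c+[412,235],ray(f,c+[412,235],.03)[0].round(4))
    C.append(c+[412,235])
p=ray(f,C[:2],.03); d=p[0]-p[1]; print("mid",p.mean(0).round(4),"cap spacing",np.linalg.norm(d).round(3),"heading",np.degrees(np.arctan2(d[1],d[0])).round(1))
a=cv2.imread("pics/scene0.png"); b=f["pixels"][:,:,::-1]
df=(np.abs(a.astype(int)-b).max(2)>40)
for s,c,m in cc(df,8): print("diff",s)
E
python3 chk.py; python3 -m jog '[[[0,0,0,0],[0,0,0,0],[0,0,0,0],[0,0,0,0]]]' >/dev/null; python3 chk.py | grep mid
python3 - <<'E'
from h import *
f=grab_frame("scene"); c=f["pixels"][225:305,405:505]; cv2.imwrite("pics/s8.png",cv2.resize(c,None,fx=7,fy=7,interpolation=cv2.INTER_CUBIC)[:,:,::-1])
E
```

```text
[467 235  33  45 763] [488.60288336 250.07077326] [0.4663 0.4678 0.03  ]
[450 264  16  18 202] [457.47029703 272.51980198] [0.5748 0.3379 0.03  ]
[412 250  13  25 169] [415.84615385 265.84615385] [0.539  0.2266 0.03  ]
[412 235  52   8  96] [431.09375    235.79166667] [0.3806 0.3124 0.03  ]
mid [0.5205 0.4028 0.03  ] cap spacing 0.169 heading 129.9
diff [ 424    0  114  156 4620]
diff [ 336   62   85  151 4128]
diff [ 362    0   72  107 3739]
diff [287 240  67  36 662]
diff [299 143  37  42 620]
diff [439 242  27  40 512]
diff [382  49   8  30 167]
diff [395 102  31  24 162]
mid [0.5205 0.4029 0.03  ] cap spacing 0.169 heading 129.9
```

View pics/s8.png

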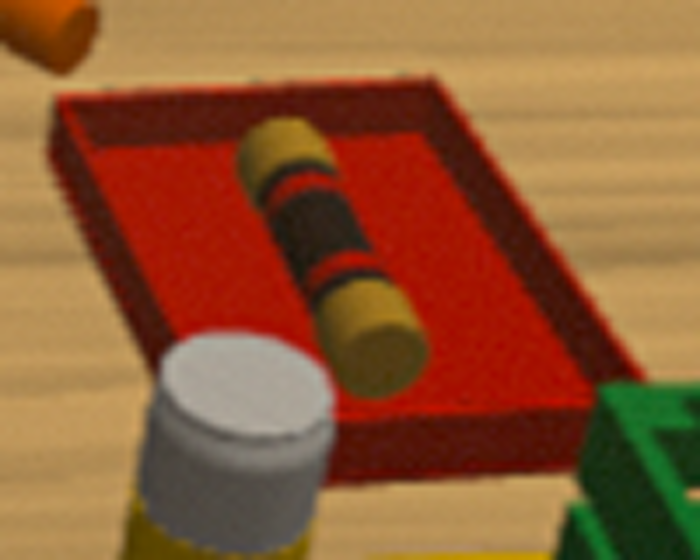

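The "mid" figure is wrong because the mask caught the bench wood. I'll measure again with the mask limited to the inside of the tray.

```bash
cat > chk2.py <<'E'
from h import *
f=grab_frame("scene"); im=f["pixels"]
hsv=cv2.cvtColor(im,cv2.COLOR_RGB2HSV); H,S,V=[hsv[:,:,i].astype(int) for i in range(3)]
br=(H>14)&(H<32)&(S>100)&(V>45); roi=np.zeros_like(br); roi[240:284,437:468]=1; br&=roi
C=[c for s,c,m in cc(br,2)]; p=ray(f,C,.03); d=p[1]-p[0]
print(get_obs()["time"],np.round(C,2).tolist(),"mid",p.mean(0).round(4),"spacing",np.linalg.norm(d).round(3),"heading",np.degrees(np.arctan2(d[1],d[0])).round(1)%180)
E
python3 chk2.py; python3 -m jog '[[[0,0,0,0],[0,0,0,0],[0,0,0,0],[0,0,0,0]]]' >/dev/null; python3 chk2.py
```

```text
13.025 [[457.41, 272.41], [444.36, 246.25]] mid [0.5077 0.338  0.03  ] spacing 0.133 heading 179.9
13.575 [[457.46, 272.48], [444.4, 246.27]] mid [0.5079 0.338  0.03  ] spacing 0.133 heading 179.9
```

```bash
python3 -c "
from plant import close_job,get_obs
print(get_obs()['contact_force'].round(1)); print(close_job())"
```

```text
[ 0.6 -0.3 -0.6]
the job is handed in; nothing more can be done
None
```

The blown fuse is out of its jaws and lying flat in the red tray, and I handed the job in after about 14 s. I gripped it by the barrel between the clips and drew it about 53 mm along the rails. From there I lifted it straight up, turned it in line with the tray, lowered it until the wrist load dropped, let go and backed the arm away.

**Final checks:**
- **Fuse position:** its centre is at about (0.508, 0.338). That is within about 2 mm of the tray centre I measured at (0.510, 0.337), and it lies along the tray's long side.
- **At rest:** it did not move between two pictures about 0.5 s apart.
- **Robot clear:** the wrist force was near zero and the arm was well away from everything.
- **Jaws:** they looked shut in the pictures after the fuse came out. I had no angle reading for them.
- **Other things on the bench:** compared with the first scene-camera picture, only the arm, the clips and the tray contents showed large changes. The turntable turned slightly. In the last top view the arm hid part of the bench, including the red tray.

**Checks that disagreed:** my first position check gave a wrong centre because it picked up the bench wood, so I redid it inside the tray only. The redone check put the caps 133 mm apart instead of 120 mm, probably because the visible end face of the near cap shifted its centre. The tool also leaned 1 to 2 degrees during the moves, with no visible effect.

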